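# Shut and lock the cable box cover with its quarter-turn stud

### The arm

A 7-joint arm with a two-finger parallel gripper is mounted at the origin on the work surface. World frame = base frame: x ahead of the robot, y to its left, z up, the work surface at z = 0. Lengths are in m, angles in rad, forces in N, time in s.
With the tool pointing down it reaches from about 0.35 to 0.9 m from the base axis. Payload 8.1 kg.
Tool frame: the origin (TCP) lies midway between the tips of the shut fingers; the grasp point (between the pads) lies 19 mm behind it; z points along the fingers, y is the line along which they close (so a half turn about z gives the same grasp; the last joint's range is limited). The gripper opens to 92 mm and grips with 3 to 60 N. Pads are 19 mm wide; open, the fingers measure 130 mm over their backs; the gripper's body (75 mm by 190 mm) begins 47 mm behind the grasp point.
Start: joints at [-1.292, 0.434, 0.025, 1.573, -0.012, 1.134, -0.075], TCP at [0.233, 0.58, 0.227] pointing down, gripper open.
Joint ranges: [-2.62, 2.62], [-0.44, 2.09], [-1.27, 1.32], [0.08, 2.57], [-1.32, 4.46], [0.12, 2], [-2.74, 2.74]. Speed limits (rad/s): [2.22, 2.22, 3.01, 3.01, 3.14, 3.14, 3.14].

### API

Orientations are given as a rotation vector (axis times angle).
In Python, from cell import arm gives the robot as it stands.
- The arm moves only by the tool move_arm, never from a script. Its argument "motion" is a list of rows, each an object of numbers: "tx", "ty", "tz": the shift along the tool's x, y, z normalised to -1 to 1, where 1 is 1000 mm; "twist": the turn about the tool's z normalised to -1 to 1, where 1 is pi/2 rad. In form: [{"tx": .., "ty": .., "tz": .., "twist": ..}, ...]. A call has 1 to 12 rows; each row shifts and turns the commanded pose from where the row before left it, along the tool's axes as they then stand; what a row does not reach is not made up. A row lasts 1/10 s, in which the tool goes at most 50 mm and 8.59 degrees, less where a joint would pass 70% of its speed; a pose out of reach is approached as far as the arm can. A call with a number of a shift or a turn outside -1 to 1 is refused whole. A call with a gripper value outside its range is refused whole. "gripper" is the gripper's target within -1 to 1 (shut at 1, half-way at 0, fully open at -1), set as the call begins (left out, the last holds). The fingers move at their own pace and stop on an object; "squeeze" is the grip in N (left out, the last holds). Time passes only in rows, so rows that do not move let the fingers close. It gives the time, the measured TCP pose, the force, the opening and the grip force at its end, in the units of the state.
- arm.observe(): the state, without advancing time (a new reading comes with each control period).
- arm.get_image(name): name is "side" or "top" or "wrist"; returns the picture (400x640x3 uint8, red, green, blue); there is no depth.
- arm.calibration(name): a dict with "K" (3x3 intrinsics, pixels), "T" (4x4, takes a point from camera to world coordinates). Camera axes: x right, y down, z forward; pixel columns grow to the right and rows downward; lengths in m; the calibration is good to about 2 mm. A picture is of the moment at which its call begins: read the wrist's pose just before it. calibration takes no time and is no camera call; for the wrist camera it gives the pose at the moment of the call.
- arm.sign_off(): hands the job in; it is judged then, once.
Trained networks look in the newest picture that a camera, given by its name, has taken for a name from the list of things; names that differ only in an ending like _2 or _b are one class to them, and where a whole thing is asked for, a point or a joint stands for the part that bears it (a point fixed in the world has none). Each returns a list of dicts, best first, with "conf" (0 to 1); they miss things now and then, are a little off and sometimes report something else, mostly with a low value. They report only what shows in the picture. A call takes as long as a camera call.
- arm.look_for(camera, query): "point" ([column, row] as shares, 0 to 1, of the picture: columns of its width, rows of its height, amid what is visible of it).
- arm.regions_of(camera, query): "region" (400x640 bool, what is visible of it) and "point" ([column, row] as shares, 0 to 1, of the picture: columns of its width, rows of its height, amid what is visible of it).
- arm.place_of(camera, query): "point" ([column, row] as shares, 0 to 1, of the picture: columns of its width, rows of its height: a listed point, or the origin of a listed thing).
The state is a dict: "clock": time; "joints": joint angles; "dq": joint speeds; "joint_efforts": joint torques, N m; "position": TCP position; "ee_rot": TCP orientation; "force": force on the tool from outside, world axes, zero at the start; "ft_torque": the same for the moment, N m; "width": opening from 0.0 (shut) to 1.0 (fully open); "gripper_force": force on a finger pad.
Only numpy, scipy, OpenCV 4.12 (cv2) and the standard library are available. Lean on these libraries where they do the work, as an engineer would, in place of code of your own. Each camera call takes 0.05 s, during which the arm holds its last target. There are 200 camera calls.

### The job

Slide the pale blue perforated cover of the cable box fully shut by its red-winged stud, then push the stud in and turn it a quarter turn clockwise (seen from above) so that it stays locked down when you let go. Press only as far as you feel the soft stop and do not ram the stud against it; leave the jar, the mouse and the pen cup where they are.

Things in the scene. Friction and masses are not known exactly. Their poses are not given: they have to be found in the camera images.
- case: Cable box housing, pale blue plastic, 280 x 150 x 60 mm (its x, y, z), fixed to the desk. Origin: centre of its underside; z up. Its x axis is the direction in which the cover slides shut (roughly away from the robot). Side walls and the far (+x) end wall rise to 60 mm; the cover's top face lies at 56 mm.
- cover (a joint): How far the perforated cover (185 x 131 x 6 mm) stands open, m. 0 = shut against its firm end stop; opens to the case's -x, up to 0.08; about 1 N friction. The stud rides on it: its axis is at case x = -30 mm minus this reading, case y = 0. Only with the cover shut (within 1.5 mm) can the stud's cross pin pass the slot beneath.
- stud_in (a joint): How far the stud is pushed down, m; 0 = sprung up. Spring: 2 N plus 0.15 N per mm. The depth where its cross pin clears the lock plate is hidden, 9 to 22 mm, different each time; 0.6 mm deeper a rubber stop (14 N/mm) is felt, which must not take over 14 N: press to 9-12 N in all. Locked and released it rises about 2 mm and stays 7-21 mm down; else it springs back to 0.
- stud_turn (a joint): Turn of the stud, rad, growing clockwise from above. 0 = open, wing along the case's y axis; 1.57 = locked, wing along the case's x. Stops at 0 and 1.6. It may start up to 0.3 off open; the pin enters the slot only within about 0.1 of 0. It turns easily (0.02 N m) with the pin above the slot or below the plate, not while in the slot.
- stud_grip (a point): Centre of the stud's red wing, 12 mm thick (point x), 44 mm long (point y), 28 mm tall (point z, up), on a 14 mm steel stem. It lies on the stud's turning axis, 106 mm above the desk while sprung up; wing top 14 mm above it, underside 14 mm below it.
- jar_mid (a point): Loose glass jar with a metal latch lid, 76 mm diameter, 95 mm tall; the point is on its axis 45 mm up. Leave alone.
- mouse_mid (a point): Loose black computer mouse, 105 x 60 x 34 mm; the point is at its centre. Leave alone.
- pen_cup_mid (a point): Loose red plastic pen cup, 72 mm diameter, 95 mm tall; the point is on its axis 47 mm up. Leave alone.

How it is judged:
By the outcome, as a careful person would: the job done as asked, in the order asked, and still so for the second after the job is handed in, with the robot touching nothing.
It also fails if it takes over 38 s, if anything falls off the work surface, if the arm or the gripper's body presses on something with over 40 N, if the wrist force passes 120 N, or if a joint passes its speed limit or range.

## Working session

There is one attempt and no reset: what is moved stays moved. The work goes in short steps, Python scripts to look and compute and a tool call to move; the robot and the scene stay as the last step left them, time stands still between calls to the robot, and variables do not carry over. Pictures are saved under pics/ and viewed, at most 10 in all, crops included, and the job is handed in when it is done.

Besides the shell and the picture viewer there is one more tool, called after ">>>" as a command line: name --argument value ..., lists and objects as JSON in quotes. move_arm: Moves the arm, as the interface text tells. Scaled input: -1 to 1 covers 1000 mm each way for a shift and pi/2 rad each way for a turn. Its arguments: {"type":"object","properties":{"motion":{"type":"array","items":{"type":"object","properties":{"tx":{"type":"number"},"ty":{"type":"number"},"tz":{"type":"number"},"twist":{"type":"number"}}}},"gripper":{"type":"number"},"squeeze":{"type":"number"}},"required":["motion"]}

```bash
ls; mkdir -p pics; cat > h.py <<'E'
from cell import arm
import numpy as np, cv2
from scipy.spatial.transform import Rotation as R
def ray(cam,pt,z,cal=None):
    c=cal or arm.calibration(cam); K=np.array(c["K"]);T=np.array(c["T"])
    d=T[:3,:3]@np.linalg.solve(K,[pt[0]*640,pt[1]*400,1]); o=T[:3,3]
    return o+d*(z-o[2])/d[2]
def save(cam,name):
    im=arm.get_image(cam); cv2.imwrite("pics/"+name,im[:,:,::-1]); return im
E
python3 - <<'E'
from h import *
for c in ["top","side"]:
    save(c,c+"1.png")
    for q,z in [("case",0),("stud_grip",.106),("jar_mid",.045),("mouse_mid",.017),("pen_cup_mid",.047)]:
        for r in arm.place_of(c,q)[:2]: print(c,q,r["conf"],np.round(np.array(r["point"])*[640,400]),ray(c,r["point"],z).round(3))
    print(np.array(arm.calibration(c)["T"]).round(3).tolist())
print(arm.observe())
E
```

```text
pics
top case 0.84 [389. 208.] [ 0.573 -0.082  0.   ]
top stud_grip 0.66 [388. 233.] [ 0.522 -0.059  0.106]
top jar_mid 0.75 [322. 150.] [0.671 0.042 0.045]
top mouse_mid 0.63 [468. 251.] [ 0.493 -0.217  0.017]
top pen_cup_mid 0.77 [296. 211.] [0.564 0.087 0.047]
[[-0.01, -0.989, 0.148, 0.481], [-1.0, 0.007, -0.019, 0.058], [0.017, -0.148, -0.989, 0.751], [0.0, 0.0, 0.0, 1.0]]
side case 0.95 [340. 181.] [ 0.576 -0.078  0.   ]
side stud_grip 0.79 [362. 160.] [ 0.525 -0.058  0.106]
side jar_mid 0.62 [282. 200.] [0.678 0.045 0.045]
side mouse_mid 0.96 [385. 142.] [ 0.492 -0.222  0.017]
side pen_cup_mid 0.81 [329. 229.] [0.559 0.096 0.047]
[[-0.965, -0.194, 0.178, 0.438], [-0.263, 0.75, -0.607, 0.561], [-0.016, -0.632, -0.775, 0.744], [0.0, 0.0, 0.0, 1.0]]
{'clock': 0.6, 'joints': array([-1.29157684,  0.43448434,  0.02499865,  1.57322168, -0.01161149,
        1.13397594, -0.07510483]), 'dq': array([-0.00091503, -0.00158813, -0.00231032,  0.00073469, -0.0017846 ,
        0.00013876, -0.00077965]), 'joint_efforts': array([-8.15079020e-04, -6.67345619e+01,  9.82966013e-01, -3.14697075e+01,
       -6.07029372e-02,  3.29420529e-02,  6.28449357e-05]), 'position': array([0.23290573, 0.57999408, 0.22674315]), 'ee_rot': array([5.96267064e-01, 3.08448135e+00, 8.70208819e-05]), 'force': array([-0.23635893,  0.45025493,  0.17268253]), 'ft_torque': array([-0.00498584, -0.00356472, -0.04737256]), 'gripper_force': 0.0, 'width': 1.0019355086625443}
```

View pics/top1.png

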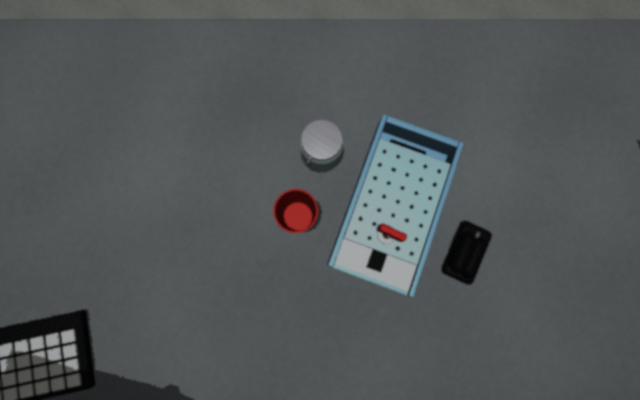

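```bash
python3 - <<'E'
from h import *
r=arm.observe();M=R.from_rotvec(r["ee_rot"]).as_matrix();print(M.round(3))
# case region outline -> axis at z=.06; wing region
for q,z in [("case",.06),("cover",.056),("stud_grip",.12)]:
  for cam in ["top"]:
    arm.get_image(cam)
    for g in arm.regions_of(cam,q)[:1]:
        m=g["region"].astype(np.uint8); print(q,g["conf"],m.sum())
        ys,xs=np.nonzero(m); P=np.array([ray(cam,(x/640,y/400),z)[:2] for x,y in zip(xs+.5,ys+.5)])
        b=cv2.minAreaRect((P*1000).astype(np.float32));print(b, cv2.boxPoints(b).round(0).tolist())
E
```

```text
[[-0.928  0.373  0.   ]
 [ 0.373  0.928  0.   ]
 [ 0.     0.    -1.   ]]
case 0.92 14636Traceback (most recent call last):
  File "<stdin>", line 9, in <module>
  File "h.py", line 5, in ray
    c=cal or arm.calibration(cam); K=np.array(c["K"]);T=np.array(c["T"])
             ~~~~~~~~~~~~~~~^^^^^
ValueError: time passes only in moves, steps and waits
```

The top view shows the case's corners at about (383,116), (462,143), (412,296) and (330,265). The far-end gap shows the cover is open, and the red wing sits at (392,232), a little off the case's y axis. The jar is at (322,142), the cup at (297,211) and the mouse at (467,251).

```bash
python3 - <<'E'
from h import *
cal=arm.calibration("top")
for px in [(383,116),(462,143),(412,296),(330,265)]: print(ray("top",(px[0]/640,px[1]/400),.06,cal).round(3))
im=arm.get_image("top")
hs=cv2.cvtColor(im,cv2.COLOR_RGB2HSV)
for q,z in [("case",.06),("stud",.12)]:
    if q=="case": m=arm.regions_of("top",q)[0]["region"]
    else:
        m=((hs[...,0]<10)|(hs[...,0]>170))&(hs[...,1]>130)&(hs[...,2]>60); m[:,:350]=0
    ys,xs=np.nonzero(m); print(q,m.sum(),xs.mean(),ys.mean())
    P=np.array([ray("top",(x/640,y/400),z,cal)[:2] for x,y in zip(xs+.5,ys+.5)])
    b=cv2.minAreaRect((P*1000).astype(np.float32));print(b, cv2.boxPoints(b).round(0).tolist())
E
```

```text
[ 0.728 -0.065  0.06 ]
[ 0.679 -0.201  0.06 ]
[ 0.42  -0.103  0.06 ]
[0.472 0.031 0.06 ]
case 14570 395.8553191489362 204.94399450926562
((574.8519897460938, -84.27641296386719), (153.25794982910156, 282.6605224609375), 69.55152893066406) [[416.0, -107.0], [681.0, -205.0], [734.0, -62.0], [469.0, 37.0]]
stud 205 392.0780487804878 232.39512195121952
((520.3034057617188, -63.29884338378906), (42.821937561035156, 11.76784610748291), 62.764888763427734) [[505.0, -80.0], [516.0, -85.0], [535.0, -47.0], [525.0, -42.0]]
```

>>> move_arm --motion '[{"tx":-0.03,"ty":-0.029},{"tx":-0.03,"ty":-0.029},{"tx":-0.03,"ty":-0.029},{"tx":-0.03,"ty":-0.029},{"tx":-0.03,"ty":-0.029},{"tx":-0.03,"ty":-0.029},{"tx":-0.03,"ty":-0.029},{"tx":-0.03,"ty":-0.029},{"tx":-0.03,"ty":-0.029},{"tx":-0.03,"ty":-0.029},{"tx":-0.03,"ty":-0.029},{"tx":-0.03,"ty":-0.029}]' --gripper -1 --squeeze 45

```text
invalid input
```

>>> move_arm --motion '[{"tx":-0.029,"ty":-0.028},{"tx":-0.029,"ty":-0.028},{"tx":-0.029,"ty":-0.028},{"tx":-0.029,"ty":-0.028},{"tx":-0.029,"ty":-0.028}]'

```text
invalid input
```

>>> move_arm --motion '[{"twist":0.09},{"twist":0.09},{"twist":0.09},{"twist":0.09},{"twist":0.09},{"twist":0.09},{"twist":0.09},{"twist":0.09},{"twist":0.09},{"twist":0.09},{"twist":0.09},{"twist":0.06}]'

```text
invalid input
```

>>> move_arm --motion '[{"tx":-0.03,"ty":-0.029,"tz":0,"twist":0},{"tx":-0.03,"ty":-0.029,"tz":0,"twist":0},{"tx":-0.03,"ty":-0.029,"tz":0,"twist":0},{"tx":-0.03,"ty":-0.029,"tz":0,"twist":0},{"tx":-0.03,"ty":-0.029,"tz":0,"twist":0},{"tx":-0.03,"ty":-0.029,"tz":0,"twist":0},{"tx":-0.03,"ty":-0.029,"tz":0,"twist":0},{"tx":-0.03,"ty":-0.029,"tz":0,"twist":0},{"tx":-0.03,"ty":-0.029,"tz":0,"twist":0},{"tx":-0.03,"ty":-0.029,"tz":0,"twist":0},{"tx":-0.03,"ty":-0.029,"tz":0,"twist":0},{"tx":-0.03,"ty":-0.029,"tz":0,"twist":0}]' --gripper -1 --squeeze 45

```text
clock: 2.0
position: [0.4378, 0.1214, 0.2271]
ee_rot: [0.596, 3.084, 0.001]
force: [1.2, 1.5, -0.4]
width: 0.999
gripper_force: 0.0
```

>>> move_arm --motion '[{"tx":-0.029,"ty":-0.028,"tz":0,"twist":0},{"tx":-0.029,"ty":-0.028,"tz":0,"twist":0},{"tx":-0.029,"ty":-0.028,"tz":0,"twist":0},{"tx":-0.029,"ty":-0.028,"tz":0,"twist":0},{"tx":-0.029,"ty":-0.028,"tz":0,"twist":0}]'

```text
clock: 2.5
position: [0.5202, -0.0626, 0.227]
ee_rot: [0.596, 3.084, 0.001]
force: [0.2, 1.3, -0.0]
width: 1.0
gripper_force: 0.0
```

>>> move_arm --motion '[{"tx":0,"ty":0,"tz":0,"twist":0.09},{"tx":0,"ty":0,"tz":0,"twist":0.09},{"tx":0,"ty":0,"tz":0,"twist":0.09},{"tx":0,"ty":0,"tz":0,"twist":0.09},{"tx":0,"ty":0,"tz":0,"twist":0.09},{"tx":0,"ty":0,"tz":0,"twist":0.09},{"tx":0,"ty":0,"tz":0,"twist":0.09},{"tx":0,"ty":0,"tz":0,"twist":0.09},{"tx":0,"ty":0,"tz":0,"twist":0.09},{"tx":0,"ty":0,"tz":0,"twist":0.09},{"tx":0,"ty":0,"tz":0,"twist":0.09},{"tx":0,"ty":0,"tz":0,"twist":0.06}]'

```text
clock: 3.7
position: [0.5197, -0.0609, 0.2268]
ee_rot: [2.674, 1.649, 0.0]
force: [0.6, 0.0, 1.6]
width: 0.997
gripper_force: 0.0
```

```bash
python3 - <<'E'
from h import *
s=arm.observe();print(s["position"],s["force"],s["joints"].round(2));M=R.from_rotvec(s["ee_rot"]).as_matrix();print(M.round(3), np.degrees(np.arctan2(M[1,1],M[0,1])))
cal=arm.calibration("wrist"); im=save("wrist","w1.png")
hs=cv2.cvtColor(im,cv2.COLOR_RGB2HSV)
m=((hs[...,0]<10)|(hs[...,0]>170))&(hs[...,1]>130)&(hs[...,2]>60)
n,l,st,ce=cv2.connectedComponentsWithStats(m.astype(np.uint8))
for i in range(1,n):
  if st[i,4]>150:
    ys,xs=np.nonzero(l==i);P=np.array([ray("wrist",(x/640,y/400),.12,cal)[:2] for x,y in zip(xs+.5,ys+.5)])
    print(st[i],cv2.minAreaRect((P*1000).astype(np.float32)))
for q,z in [("stud_grip",.106),("case",0)]:
    for r in arm.place_of("wrist",q)[:2]: print(q,r["conf"],np.array(r["point"])*[640,400],ray("wrist",r["point"],z,cal).round(4))
E
```

```text
[ 0.51972262 -0.0609239   0.22683034] [0.55407963 0.04161368 1.63325359] [-0.56  0.31  0.76  1.86 -0.24  1.06 -0.18]
[[ 0.449  0.893  0.   ]
 [ 0.893 -0.449  0.   ]
 [ 0.     0.    -1.   ]] -26.68928441013324
[ 245    0   87   63 4333] ((553.5126953125, 65.39232635498047), (42.1552619934082, 64.00318908691406), 63.31177520751953)
[324 175  12  47 478] ((522.943115234375, -65.32499694824219), (41.43251037597656, 9.521259307861328), 63.25399398803711)
stud_grip 0.91 [329.216 193.32 ] [ 0.523  -0.0639  0.106 ]
case 0.95 [374.208 166.4  ] [ 0.5754 -0.0839  0.    ]
```

View pics/w1.png

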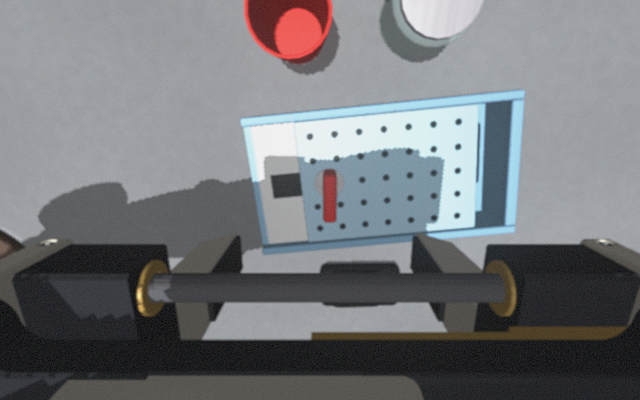

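The wrist view shows the wing at (329,196), about (0.5225,-0.063) in the world, lined up with the tool. I'll go down and grip it.

>>> move_arm --motion '[{"tx":0,"ty":0.003,"tz":0.03,"twist":0},{"tx":0,"ty":0,"tz":0.04,"twist":0},{"tx":0,"ty":0,"tz":0.035,"twist":0},{"tx":0,"ty":0,"tz":0.025,"twist":0},{"tx":0,"ty":0,"tz":0.008,"twist":0},{"tx":0,"ty":0,"tz":0,"twist":0}]'

```text
clock: 4.45
position: [0.5218, -0.0625, 0.0882]
ee_rot: [-2.668, -1.657, 0.002]
force: [0.6, 1.0, 0.5]
width: 0.996
gripper_force: 0.0
```

>>> move_arm --motion '[{"tx":0,"ty":0,"tz":0,"twist":0},{"tx":0,"ty":0,"tz":0,"twist":0},{"tx":0,"ty":0,"tz":0,"twist":0},{"tx":0,"ty":0,"tz":0,"twist":0},{"tx":0,"ty":0,"tz":0,"twist":0},{"tx":0,"ty":0,"tz":0,"twist":0},{"tx":0,"ty":0,"tz":0,"twist":0},{"tx":0,"ty":0,"tz":0,"twist":0}]' --gripper 1 --squeeze 45

```text
clock: 5.25
position: [0.5223, -0.0624, 0.0887]
ee_rot: [-2.67, -1.656, 0.0]
force: [-0.2, 0.1, -0.5]
width: 0.351
gripper_force: 0.0
```

```bash
python3 - <<'E'
from h import *
s=arm.observe();print(s["position"],s["force"],s["ft_torque"],s["width"],s["gripper_force"],s["joints"].round(2));M=R.from_rotvec(s["ee_rot"]).as_matrix();print(M.round(3))
E
```

```text
[ 0.52233026 -0.06235531  0.08872617] [-0.22614573  0.05884967 -0.48204812] [-0.06372542  0.0842702  -0.05279324] 0.3509162009559632 0.0 [-0.45  0.5   0.64  2.01 -0.42  0.77 -0.01]
[[ 0.444  0.896 -0.   ]
 [ 0.896 -0.444  0.   ]
 [ 0.    -0.    -1.   ]]
```

>>> move_arm --motion '[{"tx":0,"ty":0,"tz":0,"twist":0},{"tx":0,"ty":0,"tz":0,"twist":0},{"tx":0,"ty":0,"tz":0,"twist":0},{"tx":0,"ty":0,"tz":0,"twist":0},{"tx":0,"ty":0,"tz":0,"twist":0}]'

```text
clock: 5.75
position: [0.5224, -0.0624, 0.0887]
ee_rot: [2.67, 1.656, 0.0]
force: [-0.2, -0.4, -0.1]
width: 0.125
gripper_force: 45.0
```

>>> move_arm --motion '[{"tx":0.0005,"ty":0.005,"tz":0,"twist":0},{"tx":0.0005,"ty":0.006,"tz":0,"twist":0},{"tx":0.0005,"ty":0.006,"tz":0,"twist":0},{"tx":0.0005,"ty":0.005,"tz":0,"twist":0},{"tx":0,"ty":0,"tz":0,"twist":-0.035},{"tx":0,"ty":0,"tz":0,"twist":-0.035},{"tx":0,"ty":0,"tz":0,"twist":0}]'

```text
clock: 6.45
position: [0.5437, -0.0706, 0.0887]
ee_rot: [2.574, 1.8, 0.001]
force: [1.4, 1.8, -1.3]
width: 0.128
gripper_force: 45.0
```

```bash
cat > st.py <<'E'
from h import *
s=arm.observe();M=R.from_rotvec(s["ee_rot"]).as_matrix()
print(s["clock"],s["position"].round(4),"Ftool",(M.T@s["force"]).round(2),"Fz",s["force"][2].round(2),"T",s["ft_torque"].round(2),"yaw_y",np.degrees(np.arctan2(M[1,1],M[0,1])).round(2),s["width"],s["joints"].round(2))
E
python3 st.py
```

```text
6.45 [ 0.5437 -0.0706  0.0887] Ftool [2.2  0.71 1.33] Fz -1.32 T [-0.07 -0.15 -0.19] yaw_y -20.06 0.1280628456832865 [-0.4   0.52  0.6   1.95 -0.41  0.79  0.09]
```

>>> move_arm --motion '[{"tx":0,"ty":0.0015,"tz":0,"twist":0},{"tx":0,"ty":0.0015,"tz":0,"twist":0},{"tx":0,"ty":0,"tz":0,"twist":0}]'

```text
clock: 6.75
position: [0.546, -0.0715, 0.0887]
ee_rot: [2.575, 1.799, 0.0]
force: [-0.4, 1.4, -0.5]
width: 0.127
gripper_force: 45.0
```

```bash
python3 st.py
```

```text
6.75 [ 0.546  -0.0715  0.0887] Ftool [ 1.17 -0.83  0.54] Fz -0.54 T [ 0.11 -0.   -0.23] yaw_y -20.13 0.12730504494674838 [-0.39  0.53  0.6   1.95 -0.41  0.79  0.09]
```

>>> move_arm --motion '[{"tx":0,"ty":0.0015,"tz":0,"twist":0},{"tx":0,"ty":0.001,"tz":0,"twist":0},{"tx":0,"ty":0,"tz":0,"twist":0}]'

```text
clock: 7.05
position: [0.5482, -0.0722, 0.0887]
ee_rot: [-2.575, -1.8, 0.0]
force: [-0.1, -0.1, 0.1]
width: 0.127
gripper_force: 45.0
```

```bash
python3 st.py
```

```text
7.05 [ 0.5482 -0.0722  0.0887] Ftool [-0.18 -0.08 -0.1 ] Fz 0.1 T [ 0.05  0.25 -0.24] yaw_y -20.09 0.12690424671264988 [-0.39  0.53  0.6   1.94 -0.41  0.8   0.09]
```

>>> move_arm --motion '[{"tx":0,"ty":0.0015,"tz":0,"twist":0},{"tx":0,"ty":0.001,"tz":0,"twist":0},{"tx":0,"ty":0,"tz":0,"twist":0}]'

```text
clock: 7.35
position: [0.5484, -0.0724, 0.088]
ee_rot: [-2.572, -1.798, 0.004]
force: [-6.2, 3.0, 1.6]
width: 0.128
gripper_force: 45.0
```

```bash
python3 st.py
```

```text
7.35 [ 0.5484 -0.0724  0.088 ] Ftool [ 0.71 -6.89 -1.59] Fz 1.62 T [ 0.59  1.5  -0.21] yaw_y -20.07 0.12782123046129032 [-0.39  0.53  0.6   1.94 -0.41  0.8   0.09]
```

>>> move_arm --motion '[{"tx":0,"ty":-0.001,"tz":0,"twist":0},{"tx":0,"ty":0,"tz":0.002,"twist":0},{"tx":0,"ty":0,"tz":0.001,"twist":0},{"tx":0,"ty":0,"tz":0.001,"twist":0},{"tx":0,"ty":0,"tz":0,"twist":0}]'

```text
clock: 7.85
position: [0.5483, -0.0723, 0.0843]
ee_rot: [-2.573, -1.799, 0.002]
force: [-4.5, 2.8, 1.9]
width: 0.13
gripper_force: 45.0
```

```bash
python3 st.py
```

```text
7.85 [ 0.5483 -0.0723  0.0843] Ftool [ 1.05 -5.2  -1.86] Fz 1.87 T [ 0.53  1.32 -0.19] yaw_y -20.08 0.1295191708585488 [-0.39  0.54  0.6   1.94 -0.42  0.79  0.09]
```

>>> move_arm --motion '[{"tx":0,"ty":-0.0005,"tz":0.0015,"twist":0},{"tx":0,"ty":0,"tz":0.0015,"twist":0},{"tx":0,"ty":0,"tz":0.001,"twist":0},{"tx":0,"ty":0,"tz":0,"twist":0}]'

```text
clock: 8.25
position: [0.5483, -0.0723, 0.0804]
ee_rot: [-2.574, -1.799, 0.001]
force: [-4.5, 2.7, 2.1]
width: 0.13
gripper_force: 45.0
```

```bash
python3 st.py
```

```text
8.25 [ 0.5483 -0.0723  0.0804] Ftool [ 0.96 -5.15 -2.13] Fz 2.13 T [ 0.49  1.21 -0.2 ] yaw_y -20.08 0.13005666889798256 [-0.38  0.54  0.59  1.94 -0.42  0.78  0.1 ]
```

>>> move_arm --motion '[{"tx":0,"ty":0,"tz":0.001,"twist":0},{"tx":0,"ty":0,"tz":0.001,"twist":0},{"tx":0,"ty":0,"tz":0,"twist":0}]'

```text
clock: 8.55
position: [0.5484, -0.0724, 0.0786]
ee_rot: [-2.574, -1.799, 0.001]
force: [-5.9, 2.7, 5.8]
width: 0.13
gripper_force: 45.0
```

>>> move_arm --motion '[{"tx":0,"ty":0,"tz":0.001,"twist":0},{"tx":0,"ty":0,"tz":0.0005,"twist":0},{"tx":0,"ty":0,"tz":0,"twist":0}]'

```text
clock: 8.85
position: [0.5485, -0.0724, 0.0778]
ee_rot: [-2.574, -1.799, 0.0]
force: [-8.4, 2.8, 14.4]
width: 0.128
gripper_force: 45.0
```

>>> move_arm --motion '[{"tx":0,"ty":-0.0005,"tz":-0.0006,"twist":0},{"tx":0,"ty":0,"tz":0,"twist":0}]'

```text
clock: 9.05
position: [0.5484, -0.0723, 0.0783]
ee_rot: [-2.574, -1.8, -0.0]
force: [-5.0, 2.2, 8.8]
width: 0.129
gripper_force: 45.0
```

```bash
python3 st.py
```

```text
9.05 [ 0.5484 -0.0723  0.0783] Ftool [ 0.37 -5.43 -8.83] Fz 8.83 T [ 0.42  1.58 -0.25] yaw_y -20.08 0.12870091535256803 [-0.38  0.54  0.59  1.95 -0.42  0.78  0.1 ]
```

>>> move_arm --motion '[{"tx":0,"ty":0,"tz":0,"twist":0.04},{"tx":0,"ty":0,"tz":0,"twist":0.06},{"tx":0,"ty":0,"tz":0,"twist":0}]'

```text
clock: 9.35
position: [0.5485, -0.0724, 0.0783]
ee_rot: [-2.71, -1.588, -0.0]
force: [-6.2, 1.4, 10.0]
width: 0.13
gripper_force: 45.0
```

```bash
python3 st.py
```

```text
9.35 [ 0.5485 -0.0724  0.0783] Ftool [ -1.76  -6.11 -10.05] Fz 10.05 T [ 0.46  1.47 -0.06] yaw_y -29.25 0.13019842487360564 [-0.41  0.55  0.63  1.95 -0.46  0.78 -0.03]
```

>>> move_arm --motion '[{"tx":0,"ty":0,"tz":0,"twist":0.08},{"tx":0,"ty":0,"tz":0,"twist":0.08},{"tx":0,"ty":0,"tz":0,"twist":0.08},{"tx":0,"ty":0,"tz":0,"twist":0.08},{"tx":0,"ty":0,"tz":0,"twist":0.08},{"tx":0,"ty":0,"tz":0,"twist":0}]'

```text
clock: 9.95
position: [0.5491, -0.073, 0.0783]
ee_rot: [3.068, 0.671, 0.001]
force: [-3.0, 0.6, 9.0]
width: 0.131
gripper_force: 45.0
```

```bash
python3 st.py
```

```text
9.95 [ 0.5491 -0.073   0.0783] Ftool [-2.45 -1.77 -9.03] Fz 9.03 T [ 0.11  1.14 -0.05] yaw_y -65.32 0.13149820919660957 [-0.52  0.61  0.81  1.96 -0.6   0.83 -0.52]
```

>>> move_arm --motion '[{"tx":0,"ty":0,"tz":0,"twist":0.08},{"tx":0,"ty":0,"tz":0,"twist":0.08},{"tx":0,"ty":0,"tz":0,"twist":0.08},{"tx":0,"ty":0,"tz":0,"twist":0.08},{"tx":0,"ty":0,"tz":0,"twist":0.08},{"tx":0,"ty":0,"tz":0,"twist":0.08},{"tx":0,"ty":0,"tz":0,"twist":0.02},{"tx":0,"ty":0,"tz":0,"twist":0}]'

```text
clock: 10.75
position: [0.5491, -0.074, 0.0785]
ee_rot: [3.091, -0.549, 0.003]
force: [-3.5, -1.2, 7.6]
width: 0.132
gripper_force: 45.0
```

```bash
python3 st.py
```

```text
10.75 [ 0.5491 -0.074   0.0785] Ftool [-2.83  2.34 -7.64] Fz 7.64 T [-0.48  1.11 -0.06] yaw_y -110.16 0.1318871037593734 [-0.63  0.7   1.03  1.96 -0.76  0.92 -1.13]
```

>>> move_arm --motion '[{"tx":0,"ty":0,"tz":0,"twist":0.01},{"tx":0,"ty":0,"tz":0,"twist":0}]'

```text
clock: 10.95
position: [0.5491, -0.0741, 0.0785]
ee_rot: [3.087, -0.573, 0.003]
force: [-4.2, -3.0, 7.1]
width: 0.13
gripper_force: 45.0
```

```bash
python3 st.py
```

```text
10.95 [ 0.5491 -0.0741  0.0785] Ftool [-2.86  4.35 -7.13] Fz 7.13 T [-0.52  1.12  0.03] yaw_y -111.02 0.12965056900852895 [-0.63  0.71  1.03  1.96 -0.77  0.92 -1.14]
```

>>> move_arm --motion '[{"tx":0,"ty":0,"tz":-0.001,"twist":0},{"tx":0,"ty":0,"tz":-0.001,"twist":0},{"tx":0,"ty":0,"tz":-0.0005,"twist":0},{"tx":0,"ty":0,"tz":0,"twist":0}]'

```text
clock: 11.35
position: [0.549, -0.074, 0.0808]
ee_rot: [3.087, -0.572, 0.003]
force: [-2.3, -5.1, 2.1]
width: 0.125
gripper_force: 45.0
```

```bash
python3 st.py
```

```text
11.35 [ 0.549  -0.074   0.0808] Ftool [-0.31  5.57 -2.04] Fz 2.05 T [-1.27  0.71 -0.02] yaw_y -111.01 0.12518862286404392 [-0.64  0.7   1.03  1.96 -0.76  0.93 -1.15]
```

>>> move_arm --motion '[{"tx":0,"ty":0.001,"tz":-0.001,"twist":0},{"tx":0,"ty":0,"tz":-0.0005,"twist":0},{"tx":0,"ty":0,"tz":0,"twist":0}]'

```text
clock: 11.65
position: [0.5488, -0.0739, 0.0812]
ee_rot: [3.087, -0.571, 0.002]
force: [3.2, -5.0, -12.8]
width: 0.128
gripper_force: 45.0
```

```bash
python3 st.py
```

```text
11.65 [ 0.5488 -0.0739  0.0812] Ftool [ 4.72  3.5  12.78] Fz -12.77 T [-1.43 -0.63 -0.03] yaw_y -110.97 0.12800310831840012 [-0.64  0.7   1.03  1.96 -0.76  0.93 -1.15]
```

Pulling up gives a firm hold, so the stud is locked. I'll relax the arm and open the gripper.

>>> move_arm --motion '[{"tx":0,"ty":0.001,"tz":0.001,"twist":0},{"tx":0,"ty":0,"tz":0,"twist":0}]'

```text
clock: 11.85
position: [0.5486, -0.0741, 0.081]
ee_rot: [-3.089, 0.571, -0.002]
force: [2.0, -1.1, 0.2]
width: 0.13
gripper_force: 45.0
```

>>> move_arm --motion '[{"tx":0,"ty":0,"tz":0,"twist":0},{"tx":0,"ty":0,"tz":0,"twist":0},{"tx":0,"ty":0,"tz":0,"twist":0},{"tx":0,"ty":0,"tz":0,"twist":0},{"tx":0,"ty":0,"tz":0,"twist":0},{"tx":0,"ty":0,"tz":0,"twist":0}]' --gripper 0

```text
clock: 12.45
position: [0.5478, -0.0742, 0.0808]
ee_rot: [-3.089, 0.572, 0.0]
force: [0.4, 0.7, -0.1]
width: 0.496
gripper_force: 0.0
```

>>> move_arm --motion '[{"tx":0,"ty":0,"tz":-0.01,"twist":0},{"tx":0,"ty":0,"tz":-0.03,"twist":0},{"tx":0,"ty":0,"tz":-0.04,"twist":0},{"tx":0,"ty":0,"tz":-0.04,"twist":0},{"tx":0,"ty":0,"tz":-0.03,"twist":0},{"tx":0,"ty":0,"tz":0,"twist":0}]'

```text
clock: 13.05
position: [0.5497, -0.0756, 0.2353]
ee_rot: [-3.088, 0.573, -0.01]
force: [-0.6, 0.8, -0.2]
width: 0.502
gripper_force: 0.0
```

```bash
python3 st.py; python3 - <<'E'
from h import *
cal=arm.calibration("wrist"); im=save("wrist","w2.png")
save("side","s2.png")
hs=cv2.cvtColor(im,cv2.COLOR_RGB2HSV)
m=((hs[...,0]<10)|(hs[...,0]>170))&(hs[...,1]>130)&(hs[...,2]>60)
n,l,st,ce=cv2.connectedComponentsWithStats(m.astype(np.uint8))
for i in range(1,n):
  if st[i,4]>150:
    ys,xs=np.nonzero(l==i);P=np.array([ray("wrist",(x/640,y/400),.111,cal)[:2] for x,y in zip(xs+.5,ys+.5)])
    print(st[i],cv2.minAreaRect((P*1000).astype(np.float32)))
E
```

```text
13.05 [ 0.5497 -0.0756  0.2353] Ftool [-0.83 -0.5   0.21] Fz -0.21 T [-0.04  0.16  0.01] yaw_y -111.01 0.5024343769279216 [-0.77  0.53  1.23  1.8  -0.54  1.2  -1.31]
[320 173  12  46 486] ((547.476806640625, -75.77416229248047), (10.31783390045166, 42.997337341308594), 69.04499053955078)
[ 138  189   89   59 3596] ((575.677001953125, 59.38996887207031), (88.51787567138672, 54.49742889404297), 71.93737030029297)
```

View pics/w2.png

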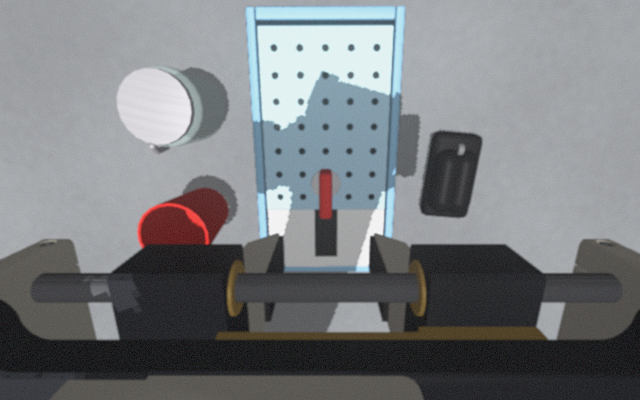

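View pics/s2.png

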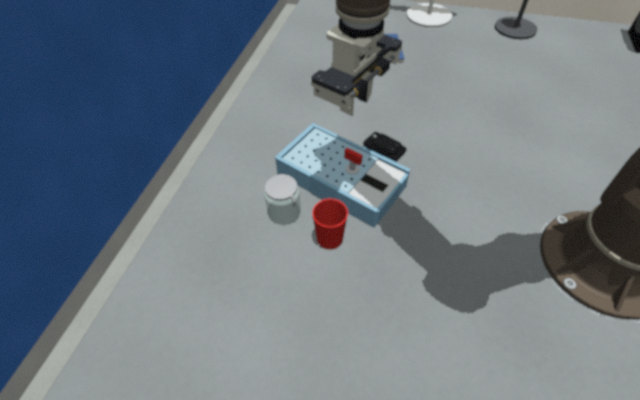

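The wrist view shows the cover against the far wall at (325,22) and the wing along the case's x axis at (325,195). The jar, mouse and cup are where they started, and the gripper is clear. I'll hand in.

```bash
python3 -c "
from cell import arm
print(arm.sign_off())"
```

```text
the job is handed in; nothing more can be done
None
```

The cover is fully shut and the stud is pushed in, turned a quarter turn clockwise and locked; it held against an upward pull of about 13 N before I let go. The press briefly peaked at 14.4 N at the wrist, above the 9–12 N asked; I estimate about 11 N of that was on the rubber stop (limit 14 N). The jar, mouse and pen cup were not touched, and I handed the job in at about 13 s.

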